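# Take the hub cap off a fan whose thread may be reversed

## Robot

A 6-joint arm with a two-finger parallel gripper is mounted at the origin on the work surface; the furniture and walls round the work are solid. World frame = base frame: x ahead of the robot, y to its left, z up, the work surface at z = 0. Lengths are in m, angles in degrees, forces in N, time in s.
With the tool pointing down it reaches from about 0.375 to 0.9 m from the base axis. Payload 3.1 kg.
Tool frame: the origin (TCP) lies on the centre line of the jaws, within the pads' length; the fingertips stand 17 mm ahead of it and the grasp point (between the pads) lies 2 mm behind it; z points along the fingers, y is the line along which they close (so a half turn about z gives the same grasp; the last joint's range is limited). The gripper opens to 87 mm and grips with 3 to 60 N. Pads are 19 mm wide; open, the fingers measure 117 mm over their backs; the gripper's body (75 mm by 190 mm) begins 51 mm behind the grasp point.
Start: joints at [-80.357, 30.224, 82.088, -0, 67.689, -10.227], TCP at [0.212, -0.588, 0.24] pointing down, gripper open.
Joint ranges: [-176.69, 176.69], [-43.24, 126.21], [12.49, 139.97], [-82, 262], [0, 151.66], [-163.58, 163.58]. Speed limits (degrees/s): [159.86, 159.86, 180, 180, 180, 180].

## Interface

Orientations are given as a 3x3 rotation matrix whose columns are the frame's x, y, z axes.
In Python, from rig import bot, imaging, finder gives the robot as it stands. The module is installed in compiled form; this text tells all that it offers.
- The arm moves only by the tool play_rows, never from a script. Its argument "motion" is a list that holds one entry, the list of rows, each a list of 6 numbers: the shift along the tool's x, y, z in shares of 0.3 m (1.0 is 0.3 m), then the turn, a rotation vector about the tool's x, y, z in shares of pi rad (1.0 is pi rad). In form: [[[dx, dy, dz, wx, wy, wz], ...]]. A call has 1 to 8 rows; each row is the pose to reach, as a shift and turn from the pose commanded when the call began, along the tool's axes at that moment; what a row does not reach only later rows make up. A row lasts 1/12 s, in which the tool goes at most 41.7 mm and 7.16 degrees, less where a joint would pass 70% of its speed; a pose out of reach is approached as far as the arm can. Shift and turn numbers lie between -1 and 1, and a call with a number outside is refused. A call with a gripper value outside its range is refused whole. "fingers" is the finger opening in m, from 0 to 0.087, set as the call begins (left out, the last holds). The fingers move at their own pace and stop on an object; the grip force is fixed at half the most. Time passes only in rows, so rows that repeat a pose let the fingers close. It gives the time, the measured TCP pose, the force, the opening and the grip force at its end, in the units of the state.
- bot.read_state(): the state, without advancing time (a new reading comes with each control period).
- imaging.capture(name): name is "scene" or "side" or "wrist"; returns a dict with "frame" (384x512x3 uint8, red, green, blue), "camera_matrix" (3x3 intrinsics, pixels), "k1" (the pictures are not rectified: a ray, as slopes to the right and down, at radius r is drawn at 1 + k1 r^2 times it, then the intrinsics apply), "R" (3x3) and "t" (3): a world point X has camera coordinates R X + t. Camera axes: x right, y down, z forward; pixel columns grow to the right and rows downward; lengths in m; the calibration is good to about 2 mm. A picture is of the moment at which its call begins. There is no depth.
- bot.hand_in(): hands the job in; it is judged then, once.
Trained networks look in the newest picture that a camera, given by its name, has taken for a name from the list of things; names that differ only in an ending like _2 or _b are one class to them, and where a whole thing is asked for, a point or a joint stands for the part that bears it (a point fixed in the world has none). Each returns a list of dicts, best first, with "confidence" (0 to 1); they miss things now and then, are a little off and sometimes report something else, mostly with a low value. They report only what shows in the picture. A call takes as long as a camera call. They do not tell look-alikes from the thing itself.
- finder.recognise(camera, name): "at" ([x, y, z] in m, in world coordinates, good to about 4 mm: the middle of the surface that is visible of it).
- finder.outline_of(camera, name): "pixels" (384x512 bool, what is visible of it).
The state is a dict: "time_s": time; "joint_positions": joint angles; "qvel": joint speeds; "tau": joint torques, N m; "position": TCP position; "tcp_rot": TCP orientation; "force": force on the tool from outside, world axes, zero at the start; "moment": the same for the moment, N m; "opening": opening from 0.0 (shut) to 1.0 (fully open); "grasp_force": force on a finger pad.
Only numpy, scipy, OpenCV 4.12 (cv2) and the standard library are available. Lean on these libraries where they do the work, as an engineer would, in place of code of your own. Each camera call takes 0.05 s, during which the arm holds its last target. There are 200 camera calls.

## Task

Of the two fan units on the desk, the one on the robot's left needs its blue hub cap off: before touching the cap, turn that unit's red rotary switch from on (red mark) to off (green mark). Then unscrew the cap - it may have an ordinary or a reverse thread, so try one way and, if it will not come, the other - and finish still gripping it, lifted clear straight above its spindle, with a gap of about 3 to 10 cm between the spindle's top and the cap; do not put it down. Leave the other fan unit and the two small cartons as they are.

Things in the scene. Friction and masses are not known exactly. Their poses are not given: they have to be found in the camera images.
- fan_a: one of two outwardly identical fixed fan units; base plate 130 (x) x 220 (y) x 12 mm, origin at the centre of its underside, z up. Black 120 mm square fan (frame top at 46 mm) with its axis at x 0, y +45 mm; yellow switch box 62 x 58 mm (top 56 mm) at x 0, y -70 mm. Either unit may be on the robot's left (world y > 0), the other at y < 0; either may have the reverse thread
- fan_a_seat (a point): centre of the flat seat on the hub of fan_a, 60 mm above the desk, on the fan's vertical axis, where the cap's rim rests; axes as the unit's. Inside the cap a spindle stands 22 mm above it. Coarse thread: ordinary loosens anticlockwise from above, reverse clockwise; hidden from outside. Screwed on, the cap has 2 mm of up-down play and cannot be pulled off
- cap_a: blue fluted screw cap of fan_a, 50 g, 47 mm diameter, 38 mm high, white line on top along its +x (start: near the unit's +x); origin at the centre of its lower rim, z up. It comes free after a turn of about 0.8 to 1.0 rad the loosening way (stop beyond 2.2 rad), does not climb by itself, and is then pulled straight up; the other way it meets a hard stop within 0.25 rad
- switch_a (a joint): rotary isolator of fan_a, red bar handle on a vertical axis. 0 rad = on (bar along the unit's x, white pointer at the red mark, +x side), 1.2 rad = off (pointer at the green mark, turned clockwise from above). Detents at both ends: past the middle (0.6 rad) it springs to the end by itself; takes about 0.1 N m
- switch_a_grip (a point): grip point on the red handle of switch_a, on its turning axis, 74 mm above the desk; its x axis lies along the bar and turns with it. The bar is 46 long, 12 wide and 26 mm high, from 60 to 86 mm above the desk
- fan_b: one of two outwardly identical fixed fan units; base plate 130 (x) x 220 (y) x 12 mm, origin at the centre of its underside, z up. Black 120 mm square fan (frame top at 46 mm) with its axis at x 0, y +45 mm; yellow switch box 62 x 58 mm (top 56 mm) at x 0, y -70 mm. Either unit may be on the robot's left (world y > 0), the other at y < 0; either may have the reverse thread
- fan_b_seat (a point): centre of the flat seat on the hub of fan_b, 60 mm above the desk, on the fan's vertical axis, where the cap's rim rests; axes as the unit's. Inside the cap a spindle stands 22 mm above it. Coarse thread: ordinary loosens anticlockwise from above, reverse clockwise; hidden from outside. Screwed on, the cap has 2 mm of up-down play and cannot be pulled off
- cap_b: blue fluted screw cap of fan_b, 50 g, 47 mm diameter, 38 mm high, white line on top along its +x (start: near the unit's +x); origin at the centre of its lower rim, z up. It comes free after a turn of about 0.8 to 1.0 rad the loosening way (stop beyond 2.2 rad), does not climb by itself, and is then pulled straight up; the other way it meets a hard stop within 0.25 rad
- switch_b (a joint): rotary isolator of fan_b, red bar handle on a vertical axis. 0 rad = on (bar along the unit's x, white pointer at the red mark, +x side), 1.2 rad = off (pointer at the green mark, turned clockwise from above). Detents at both ends: past the middle (0.6 rad) it springs to the end by itself; takes about 0.1 N m
- switch_b_grip (a point): grip point on the red handle of switch_b, on its turning axis, 74 mm above the desk; its x axis lies along the bar and turns with it. The bar is 46 long, 12 wide and 26 mm high, from 60 to 86 mm above the desk
- fuse_box: small blue carton, 35 x 50 x 26 mm, origin under its centre; leave alone
- screw_carton: small brown carton, 47 x 74 x 34 mm, origin under its centre; leave alone
Things that resemble listed ones, but are neither listed nor needed, are in the scene too. What is shaped like the cap_b but pink is not meant.

How it is judged:
By the outcome, as a careful person would: the job done as asked, in the order asked, and still so for the second after the job is handed in, while the arm keeps its last pose, push and grip.
It also fails if it takes over 48 s, if anything falls off the work surface, if the arm or the gripper's body presses on something with over 40 N, if the wrist force passes 120 N, or if a joint passes its speed limit or range.

## Working session

There is one attempt and no reset: what is moved stays moved. The work goes in short steps, Python scripts to look and compute and a tool call to move; the robot and the scene stay as the last step left them, time stands still between calls to the robot, and variables do not carry over. Pictures are saved under pics/ and viewed, at most 10 in all, crops included, and the job is handed in when it is done.

Besides the shell and the picture viewer there is one more tool, called after "Emit:" in YAML: its name, and indented under it one key for each argument. play_rows: Moves the arm, as the interface text tells. Its arguments: {"type":"object","properties":{"motion":{"type":"array"},"fingers":{"type":"number"}},"required":["motion"]}

```bash
mkdir -p pics
cat > h.py <<'E'
import numpy as np, cv2
from rig import bot, imaging, finder
def cap(n,f=None):
    c=imaging.capture(n)
    if f: cv2.imwrite('pics/'+f,c['frame'][:,:,::-1])
    return c
def proj(c,X):
    p=np.atleast_2d(X)@np.array(c['R']).T+c['t']; s=p[:,:2]/p[:,2:]
    s=s*(1+c['k1']*(s**2).sum(1,keepdims=True)); K=np.array(c['camera_matrix'])
    return s@K[:2,:2].T+K[:2,2]
def onz(c,uv,z):
    K=np.array(c['camera_matrix']); d=np.linalg.solve(K,[uv[0],uv[1],1])[:2]; s=d.copy()
    for _ in range(20): s=d/(1+c['k1']*(s@s))
    R=np.array(c['R']); o=-R.T@c['t']; r=R.T@np.r_[s,1]
    return o+r*(z-o[2])/r[2]
E
python3 - <<'E'
from h import *
for n in ('scene','side'):
    c=cap(n,n+'1.png'); print(n,-np.array(c['R']).T@c['t'])
    for o in ('fan_a','cap_a','switch_a','fan_a_seat','switch_a_grip','fuse_box','screw_carton'):
        try: print(o,[(np.round(d['at'],3).tolist(),round(d['confidence'],2)) for d in finder.recognise(n,o)])
        except Exception as e: print(o,e)
s=bot.read_state(); print(s['time_s'],s['position'],s['tcp_rot'],s['force'],s['opening'])
E
```

```text
scene [-0.31273514  0.89417451  0.57261968]
fan_a [([0.584, 0.248, 0.043], 0.64), ([0.499, -0.22, 0.043], 0.63)]
cap_a [([0.575, 0.24, 0.084], 0.88), ([0.502, -0.114, 0.085], 0.64), ([0.356, -0.198, 0.03], 0.63)]
switch_a [([0.528, -0.238, 0.074], 0.56), ([0.599, 0.118, 0.073], 0.51)]
fan_a_seat [([0.584, 0.248, 0.042], 0.66)]
switch_a_grip [([0.598, 0.121, 0.071], 0.57)]
fuse_box [([0.506, -0.223, 0.044], 0.62), ([0.67, -0.067, 0.027], 0.42)]
screw_carton [([0.468, 0.447, 0.027], 0.86)]
side [ 0.53843284 -1.22444232  0.89602828]
fan_a [([0.59, 0.138, 0.034], 0.69), ([0.52, -0.212, 0.029], 0.59)]
cap_a [([0.512, -0.144, 0.092], 0.82), ([0.367, -0.226, 0.038], 0.7), ([0.582, 0.212, 0.093], 0.57), ([0.579, -0.011, 0.028], 0.54)]
switch_a [([0.604, 0.108, 0.073], 0.66), ([0.527, -0.246, 0.074], 0.59)]
fan_a_seat [([0.527, -0.25, 0.076], 0.74), ([0.588, 0.132, 0.033], 0.58)]
switch_a_grip [([0.604, 0.109, 0.078], 0.49)]
fuse_box []
screw_carton [([0.484, 0.418, 0.03], 0.59)]
0.8 [ 0.2124424  -0.58775767  0.23957046] [[ 9.40484174e-01  3.39837486e-01  2.47693340e-05]
 [ 3.39837487e-01 -9.40484174e-01 -2.49187685e-05]
 [ 1.48268350e-05  3.18532556e-05 -9.99999999e-01]] [ 0.04719519 -0.67044692  0.60198964] 0.9979741636382922
```

View pics/scene1.png

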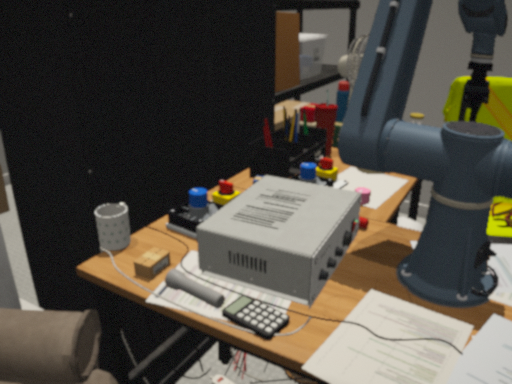

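View pics/side1.png

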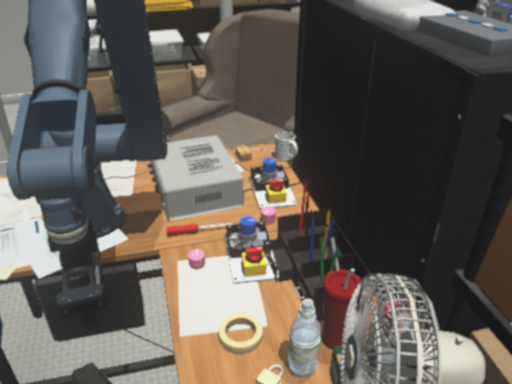

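The side view shows the left unit as the far one, with its cap near pixel (270,165) and its switch near (276,188). It sits between the grey instrument and the black cabinet. I'll move to a hover above it so the wrist camera can see it.

The rows are not in the units I measure in: shifts go in shares of 0.3 m and turns go in shares of pi rad. I convert before sending: 0.2 m / 0.3 = 0.6667, -0.197 m / 0.3 = -0.6567.

Emit:
play_rows:
  motion:
    - [[0.6667,-0.6567,-0.3333,0,0,0],[0.6667,-0.6567,-0.3333,0,0,0],[0.6667,-0.6567,-0.3333,0,0,0],[0.6667,-0.6567,-0.3333,0,0,0],[0.6667,-0.6567,-0.3333,0,0,0],[0.6667,-0.6567,-0.3333,0,0,0],[0.6667,-0.6567,-0.3333,0,0,0],[0.6667,-0.6567,-0.3333,0,0,0]]
  fingers: 0.087

```text
time_s: 1.47
position: [0.3355, -0.3296, 0.342]
tcp_rot: [[0.939, 0.344, 0.003], [0.344, -0.939, -0.0], [0.003, 0.001, -1.0]]
force: [-0.6, 0.2, 0.5]
opening: 1.001
grasp_force: 0.0
```

Converted, 0.2 m / 0.3 = 0.6667, -0.197 m / 0.3 = -0.6567.

Emit:
play_rows:
  motion:
    - [[0.6667,-0.6567,0,0,0,0],[0.6667,-0.6567,0,0,0,0],[0.6667,-0.6567,0,0,0,0],[0.6667,-0.6567,0,0,0,0],[0.6667,-0.6567,0,0,0,0],[0.6667,-0.6567,0,0,0,0],[0.6667,-0.6567,0,0,0,0],[0.6667,-0.6567,0,0,0,0]]

```text
time_s: 2.13
position: [0.4563, -0.077, 0.3396]
tcp_rot: [[0.938, 0.346, 0.002], [0.346, -0.938, 0.002], [0.002, -0.001, -1.0]]
force: [-1.1, 0.0, 1.0]
opening: 0.996
grasp_force: 0.0
```

Converted, 0.19 m / 0.3 = 0.6333, -0.188 m / 0.3 = -0.6267.

Emit:
play_rows:
  motion:
    - [[0.6333,-0.6267,0,0,0,0],[0.6333,-0.6267,0,0,0,0],[0.6333,-0.6267,0,0,0,0],[0.6333,-0.6267,0,0,0,0],[0.6333,-0.6267,0,0,0,0],[0.6333,-0.6267,0,0,0,0],[0.6333,-0.6267,0,0,0,0],[0.6333,-0.6267,0,0,0,0]]

```text
time_s: 2.8
position: [0.5713, 0.1628, 0.3389]
tcp_rot: [[0.939, 0.344, 0.001], [0.344, -0.939, 0.001], [0.001, -0.001, -1.0]]
force: [0.1, -1.2, -0.3]
opening: 1.001
grasp_force: 0.0
```

```bash
cat > look.py <<'E'
from h import *
import sys
c=cap('wrist',sys.argv[1])
for o in ('fan_a','cap_a','switch_a','fuse_box'):
    print(o,[(np.round(d['at'],3).tolist(),round(d['confidence'],2)) for d in finder.recognise('wrist',o)])
s=bot.read_state(); print(s['time_s'],s['position'].round(4) if hasattr(s['position'],'round') else s['position'],s['tcp_rot'],s['force'],s['joint_positions'])
E
python3 look.py w1.png
```

```text
fan_a [([0.55, -0.077, 0.019], 0.61), ([0.599, 0.178, 0.03], 0.56)]
cap_a [([0.578, 0.012, 0.037], 0.96), ([0.585, 0.226, 0.095], 0.79)]
switch_a [([0.606, 0.114, 0.084], 0.95), ([0.6, 0.177, 0.03], 0.69)]
fuse_box [([0.663, -0.076, 0.026], 0.98)]
3.05 [0.5691 0.1584 0.3395] [[ 9.41111835e-01  3.38094720e-01 -6.88675031e-04]
 [ 3.38094297e-01 -9.41112006e-01 -6.62366852e-04]
 [-8.72063075e-04  3.90524183e-04 -9.99999543e-01]] [-1.02428368 -0.17506239  0.81088945] [ 4.74059742e+00  2.19959070e+01  7.97493185e+01 -3.52936410e-02
  7.82972363e+01  7.49869406e+01]
```

View pics/w1.png

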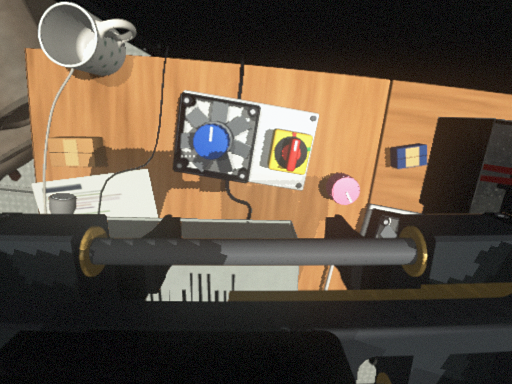

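The wrist view shows the left unit clearly. The cap is at about (211,140), the red handle at (291,153) pointing up to the red mark, the pink decoy at (345,190) and the fuse box at (408,156). Next I refine by colour.

```bash
cat > ref.py <<'E'
from h import *
def blob(c,mask,box):
    m=np.zeros(mask.shape,np.uint8); x0,y0,x1,y1=box; m[y0:y1,x0:x1]=mask[y0:y1,x0:x1]
    n,l,s,ce=cv2.connectedComponentsWithStats(m); i=1+np.argmax(s[1:,4]); return l==i
def fit(m):
    ct=max(cv2.findContours(m.astype(np.uint8),0,1)[0],key=cv2.contourArea); return cv2.minAreaRect(cv2.convexHull(ct))
if __name__=='__main__':
    c=cap('wrist'); hsv=cv2.cvtColor(c['frame'],cv2.COLOR_RGB2HSV); H,S,V=cv2.split(hsv)
    box=(160,80,330,200)
    red=blob(c,((H<6)|(H>172))&(S>150)&(V>90),box); yel=blob(c,((H>20)&(H<35)&(S>140)),box); blu=blob(c,(H>95)&(H<125)&(S>150)&(V>70),box)
    whi=blob(c,(S<50)&(V>130),box)
    for n,m,z in(('red',red,.086),('yel',yel,.056),('blue',blu,.09),('white',whi,.012)):
        r=fit(m); b=cv2.boxPoints(r)
        print(n,np.round(r[0],1),np.round(r[1],1),'ctr',onz(c,r[0],z).round(4)); 
        w=np.array([onz(c,p,z)[:2] for p in b]); print(w.round(4).tolist())
        for k in (0,1): e=w[k+1]-w[k]; print('  side',np.linalg.norm(e).round(4),np.degrees(np.arctan2(e[1],e[0])).round(1))
    for p in((60,52),(240,68),(385,82)): print('desk edge',onz(c,p,0).round(3))
    for p in((200,218),(290,221)): print('box edge z.1',onz(c,p,0.1).round(3), 'z.0',onz(c,p,0).round(3))
    print('cam',-np.array(c['R']).T@c['t'], bot.read_state()['position'])
E
python3 ref.py
python3 - <<'E'
import cv2
a=cv2.imread('pics/side1.png')[100:300,140:340]; cv2.imwrite('pics/sc.png',cv2.resize(a,(600,600),interpolation=cv2.INTER_CUBIC))
E
```

```text
red [291.6 151.6] [10.3 31.9] ctr [0.6051 0.1132 0.086 ]
[[0.582, 0.1162], [0.6254, 0.1242], [0.6277, 0.1102], [0.5843, 0.1017]]
  side 0.0441 10.5
  side 0.0143 -80.7
yel [287.  148.6] [36.9 40.2] ctr [0.6049 0.1162 0.056 ]
[[0.5707, 0.138], [0.629, 0.1484], [0.6382, 0.0948], [0.5798, 0.0826]]
  side 0.0592 10.1
  side 0.0544 -80.2
blue [207.5 138.5] [33. 33.] ctr [0.5834 0.228  0.09  ]
[[0.5969, 0.2556], [0.6117, 0.2138], [0.5696, 0.1998], [0.5543, 0.2427]]
  side 0.0443 -70.5
  side 0.0444 -161.6
white [241.3 137.3] [137.8  79.8] ctr [0.5939 0.1861 0.012 ]
[[0.5099, 0.2891], [0.6373, 0.302], [0.6747, 0.0879], [0.5473, 0.0605]]
  side 0.1281 5.8
  side 0.2173 -80.1
desk edge [0.624 0.504 0.   ]
desk edge [0.695 0.224 0.   ]
desk edge [ 0.755 -0.002  0.   ]
box edge z.1 [0.475 0.203 0.1  ] z.0 [0.433 0.209 0.   ]
box edge z.1 [0.513 0.081 0.1  ] z.0 [0.482 0.055 0.   ]
cam [0.6331     0.18077667 0.4845523 ] [0.56918232 0.1584402  0.33964342]
```

View pics/sc.png

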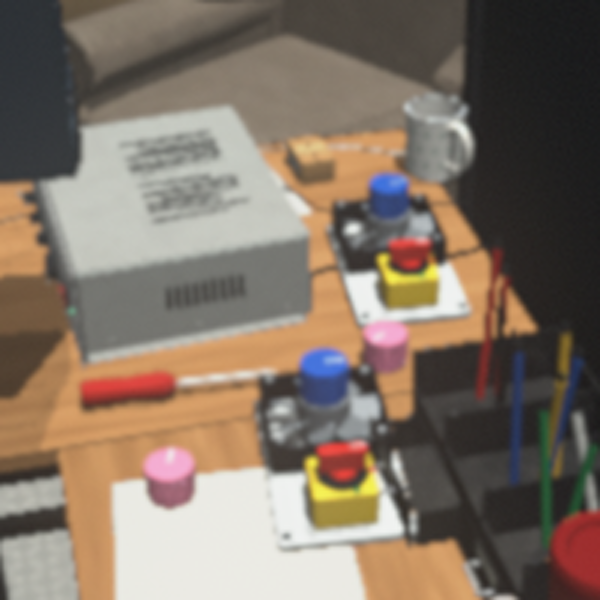

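The crop confirms the layout: the left unit's cap is at (388,195), its switch at (408,260), and the grey instrument is on the left. The fits agree: yaw is about 10.3°, the switch is at (0.605,0.114), and the cap is at about (0.584,0.227), 115 mm away.

Converted, 0.16 m / 0.3 = 0.5333, 0.08 m / 0.3 = 0.2667, 9.5 degrees / 180 = 0.0528.

Emit:
play_rows:
  motion:
    - [[0.0633,0.18,0.2667,0,0,0.0528],[0.0633,0.18,0.2667,0,0,0.0528],[0.0633,0.18,0.5333,0,0,0.0528],[0.0633,0.18,0.5333,0,0,0.0528],[0.0633,0.18,0.5333,0,0,0.0528],[0.0633,0.18,0.5333,0,0,0.0528],[0.0633,0.18,0.5333,0,0,0.0528],[0.0633,0.18,0.5333,0,0,0.0528]]

```text
time_s: 3.77
position: [0.6076, 0.1158, 0.1825]
tcp_rot: [[0.984, 0.18, 0.005], [0.18, -0.984, 0.0], [0.005, 0.001, -1.0]]
force: [-0.2, -0.5, 0.5]
opening: 0.998
grasp_force: 0.0
```

```bash
cat > st.py <<'E'
from h import *
def st():
    s=bot.read_state(); R=np.array(s['tcp_rot']); p=np.array(s['position'])
    print('t',round(s['time_s'],2),'p',p.round(4),'yaw',np.degrees(np.arctan2(R[1,0],R[0,0])).round(2),'tilt',R[:2,2].round(4),'F',np.round(s['force'],1),'M',np.round(s['moment'],2),'open',round(s['opening']*87,1),'g',round(s['grasp_force'],1),'q',np.round(s['joint_positions'],1))
    return s,R,p
def d(X):
    s,R,p=st(); print('tool delta to',X,(R.T@(np.array(X)-p)).round(4))
E
python3 - <<'E'
from st import *
from scipy.optimize import minimize
c=imaging.capture('side')
f=lambda v:((proj(c,[[v[0],v[1],0],[v[0],v[1],v[2]]])-[[242.7,205],[242.7,178.3]])**2).sum()
r=minimize(f,[.45,.1,.1],method='Nelder-Mead'); print('grey box corner',r.x.round(3),r.fun)
d([.605,.114,.080])
c=cap('wrist','w2.png')
E
```

```text
grey box corner [0.493 0.089 0.106] 0.12005141622209539
t 3.82 p [0.6076 0.116  0.1828] yaw 10.39 tilt [0.0061 0.0001] F [-0.   0.1  0.7] M [0.   0.01 0.04] open 86.9 g 0.0 q [ 0.5 33.4 86.4  0.  59.8 80.1]
tool delta to [0.605, 0.114, 0.08] [-0.0036  0.0014  0.1028]
```

View pics/w2.png

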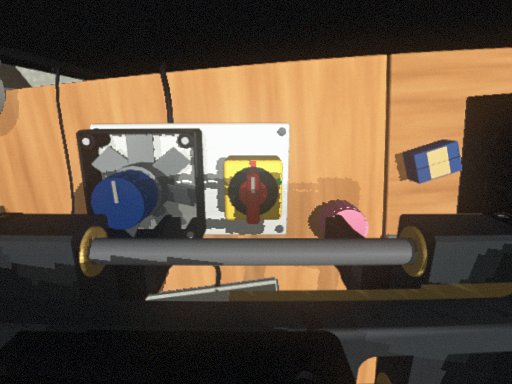

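The wrist view has the unit square to the picture, with the bar upright at about (253,195) and its pointer at the red mark. I'll check its centre from here.

Run:
```python
from st import *
from ref import blob,fit
c=cap('wrist'); H,S,V=cv2.split(cv2.cvtColor(c['frame'],cv2.COLOR_RGB2HSV))
yel=blob(c,(H>20)&(H<35)&(S>140),(210,145,300,230)); r=fit(yel); print('yel',r,onz(c,r[0],.056))
red=blob(c,((H<8)|(H>170))&(S>120)&(V>60),(235,165,270,232)); r=fit(red); print('red',r,onz(c,r[0],.086),onz(c,r[0],.08))
print(proj(c,[[.605,.114,.086],[.605,.114,.056]]))
d([.605,.114,.08])
```

```text
yel ((276.9561462402344, 204.65052795410156), (17.052026748657227, 39.43968963623047), 31.504268646240234) [0.59489333 0.08852355 0.056     ]
red ((253.0, 198.5), (49.0, 26.0), 90.0) [0.60529722 0.1146147  0.086     ] [0.60361127 0.11429413 0.08      ]
[[253.62873864 198.94189047]
 [253.50341104 190.45506021]]
t 3.92 p [0.6072 0.1161 0.1824] yaw 10.4 tilt [0.0052 0.0001] F [-0.2 -1.  -0.6] M [0.   0.01 0.03] open 87.1 g 0.0 q [ 0.5 33.4 86.5  0.  59.8 80.1]
tool delta to [0.605, 0.114, 0.08] [-0.003   0.0016  0.1024]
```

Emit:
play_rows:
  motion:
    - [[-0.01,0.0053,0.1,0,0,0],[-0.01,0.0053,0.2,0,0,0],[-0.01,0.0053,0.2833,0,0,0],[-0.01,0.0053,0.3333,0,0,0],[-0.01,0.0053,0.34,0,0,0],[-0.01,0.0053,0.34,0,0,0]]

```text
time_s: 4.42
position: [0.6032, 0.114, 0.0778]
tcp_rot: [[0.984, 0.18, -0.0], [0.18, -0.984, 0.0], [-0.0, -0.0, -1.0]]
force: [0.0, 0.5, 1.0]
opening: 1.001
grasp_force: 0.0
```

Emit:
play_rows:
  motion:
    - [[0,0,0,0,0,0],[0,0,0,0,0,0],[0,0,0,0,0,0],[0,0,0,0,0,0],[0,0,0,0,0,0],[0,0,0,0,0,0],[0,0,0,0,0,0],[0,0,0,0,0,0]]
  fingers: 0.0

```text
time_s: 5.08
position: [0.6031, 0.1137, 0.0776]
tcp_rot: [[0.984, 0.18, 0.0], [0.18, -0.984, -0.0], [0.0, 0.0, -1.0]]
force: [-0.3, 0.8, -0.1]
opening: 0.474
grasp_force: 0.0
```

Converted, -0.002 m / 0.3 = -0.0067, 0.0015 m / 0.3 = 0.005.

Emit:
play_rows:
  motion:
    - [[0.005,0,-0.0067,0,0,0],[0.005,0,-0.0067,0,0,0],[0.005,0,-0.0067,0,0,0],[0.005,0,-0.0067,0,0,0],[0.005,0,-0.0067,0,0,0],[0.005,0,-0.0067,0,0,0],[0.005,0,-0.0067,0,0,0],[0.005,0,-0.0067,0,0,0]]

```text
time_s: 5.75
position: [0.6043, 0.1153, 0.0796]
tcp_rot: [[0.984, 0.18, -0.0], [0.18, -0.984, 0.002], [0.0, -0.002, -1.0]]
force: [-0.7, 5.2, -0.0]
opening: 0.13
grasp_force: 30.0
```

Converted, -0.0015 m / 0.3 = -0.005, 56 degrees / 180 = 0.3111.

Emit:
play_rows:
  motion:
    - [[0,-0.005,0,0,0,0.0389],[0,-0.005,0,0,0,0.0778],[0,-0.005,0,0,0,0.1167],[0,-0.005,0,0,0,0.1556],[0,-0.005,0,0,0,0.1944],[0,-0.005,0,0,0,0.2333],[0,-0.005,0,0,0,0.2722],[0,-0.005,0,0,0,0.3111]]

```text
time_s: 6.42
position: [0.6043, 0.1154, 0.0796]
tcp_rot: [[0.695, -0.719, 0.0], [-0.719, -0.695, -0.0], [0.0, -0.0, -1.0]]
force: [-0.3, 1.0, 0.3]
opening: 0.138
grasp_force: 30.0
```

Converted, 13 degrees / 180 = 0.0722.

Emit:
play_rows:
  motion:
    - [[0,0,0,0,0,0.0333],[0,0,0,0,0,0.0667],[0,0,0,0,0,0.0722],[0,0,0,0,0,0.0722]]

```text
time_s: 6.75
position: [0.6043, 0.1154, 0.0795]
tcp_rot: [[0.522, -0.853, 0.0], [-0.853, -0.522, -0.0], [0.0, -0.0, -1.0]]
force: [-0.3, 1.6, 0.2]
opening: 0.137
grasp_force: 30.0
```

```bash
python3 -c "
from st import *
st()"
```

```text
t 6.75 p [0.6043 0.1154 0.0795] yaw -58.52 tilt [ 0.0001 -0.0001] F [-0.3  1.6  0.2] M [ 0.35 -0.01  0.01] open 12.0 g 30.0 q [  0.4  41.5  90.4  -0.   48.1 148.9]
```

The switch turned 68.9° while gripped and held. Release and rise.

Converted, -0.12 m / 0.3 = -0.4, -0.09 m / 0.3 = -0.3.

Emit:
play_rows:
  motion:
    - [[0,0,0,0,0,0],[0,0,0,0,0,0],[0,0,0,0,0,0],[0,0,0,0,0,0],[0,0,-0.1,0,0,0],[0,0,-0.2,0,0,0],[0,0,-0.3,0,0,0],[0,0,-0.4,0,0,0]]
  fingers: 0.087

```text
time_s: 7.42
position: [0.6039, 0.1153, 0.2006]
tcp_rot: [[0.521, -0.854, -0.001], [-0.854, -0.521, -0.0], [-0.0, 0.001, -1.0]]
force: [0.5, 0.4, 0.7]
opening: 0.657
grasp_force: 0.0
```

Converted, -56 degrees / 180 = -0.3111.

Emit:
play_rows:
  motion:
    - [[0,0,0,0,0,-0.0389],[0,0,0,0,0,-0.0778],[0,0,0,0,0,-0.1167],[0,0,0,0,0,-0.1556],[0,0,0,0,0,-0.1944],[0,0,0,0,0,-0.2333],[0,0,0,0,0,-0.2722],[0,0,0,0,0,-0.3111]]

```text
time_s: 8.08
position: [0.6041, 0.1153, 0.1995]
tcp_rot: [[0.999, -0.039, -0.0], [-0.039, -0.999, -0.0], [-0.0, 0.0, -1.0]]
force: [-0.4, 0.0, 0.4]
opening: 0.998
grasp_force: 0.0
```

Converted, -22.5 degrees / 180 = -0.125.

Emit:
play_rows:
  motion:
    - [[0,0,0,0,0,-0.0333],[0,0,0,0,0,-0.0667],[0,0,0,0,0,-0.1],[0,0,0,0,0,-0.125],[0,0,0,0,0,-0.125],[0,0,0,0,0,-0.125]]

```text
time_s: 8.58
position: [0.6042, 0.1153, 0.1995]
tcp_rot: [[0.941, 0.338, -0.0], [0.338, -0.941, -0.0], [-0.0, 0.0, -1.0]]
force: [-0.2, 1.2, -0.8]
opening: 0.996
grasp_force: 0.0
```

Run:
```python
from st import *
from ref import blob,fit
c=cap('wrist','w3.png'); H,S,V=cv2.split(cv2.cvtColor(c['frame'],cv2.COLOR_RGB2HSV))
print([(np.round(o['at'],3),o['confidence']) for o in finder.recognise('wrist','cap_a')])
p=proj(c,[[.5837,.2282,.098],[.6043,.1154,.086]]); print(p)
d([.5837,.2282,.2])
```

```text
[(array([0.588, 0.224, 0.097]), 0.88), (array([0.588, 0.027, 0.032]), 0.88)]
[[123.56434103 172.99412939]
 [251.99726457 190.06536543]]
t 8.68 p [0.6042 0.1154 0.1995] yaw 19.78 tilt [-0.0001 -0.0001] F [-0.5 -0.3  0.2] M [-0.01 -0.    0.  ] open 87.1 g 0.0 q [ 0.4 32.1 85.8 -0.  62.1 70.6]
tool delta to [0.5837, 0.2282, 0.2] [ 0.0189 -0.1131 -0.0005]
```

View pics/w3.png

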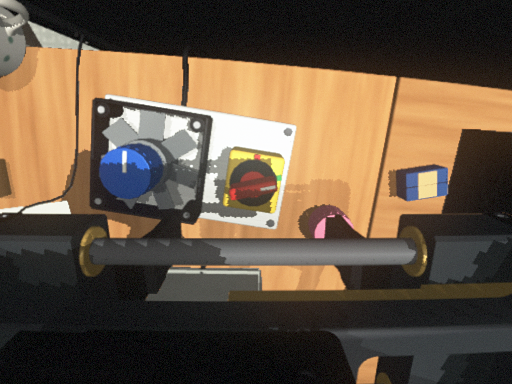

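The bar now points to the green mark at about (279,180), so the switch is off. My predicted cap-top pixel (124,173) falls on the cap. Moving over it.

Converted, -0.113 m / 0.3 = -0.3767, -0.076 m / 0.3 = -0.2533.

Emit:
play_rows:
  motion:
    - [[0.021,-0.1267,0,0,0,0],[0.042,-0.2533,0,0,0,0],[0.0633,-0.3767,0,0,0,0],[0.0633,-0.3767,0,0,0,0],[0.0633,-0.3767,0.1,0,0,0],[0.0633,-0.3767,0.1333,0,0,0],[0.0633,-0.3767,0.1333,0,0,0],[0.0633,-0.3767,0.1333,0,0,0]]

```text
time_s: 9.35
position: [0.5832, 0.2274, 0.1587]
tcp_rot: [[0.941, 0.339, -0.003], [0.339, -0.941, -0.001], [-0.003, -0.0, -1.0]]
force: [0.5, -0.3, -0.1]
opening: 1.0
grasp_force: 0.0
```

Run:
```python
from st import *
c=cap('wrist','w4.png')
print([(np.round(o['at'],3),o['confidence']) for o in finder.recognise('wrist','cap_a')])
print(proj(c,[[.5837,.2282,.098]]))
d([.5837,.2282,.082])
```

```text
[(array([0.585, 0.23 , 0.098]), 0.98)]
[[251.1723681  206.91805296]]
t 9.45 p [0.5846 0.2276 0.1603] yaw 19.8 tilt [0.0012 0.0002] F [1.1 0.2 0.5] M [ 0.04 -0.02 -0.02] open 87.0 g 0.0 q [11.1 35.7 85.9 -0.  58.3 81.3]
tool delta to [0.5837, 0.2282, 0.082] [-0.0007 -0.0009  0.0783]
```

View pics/w4.png

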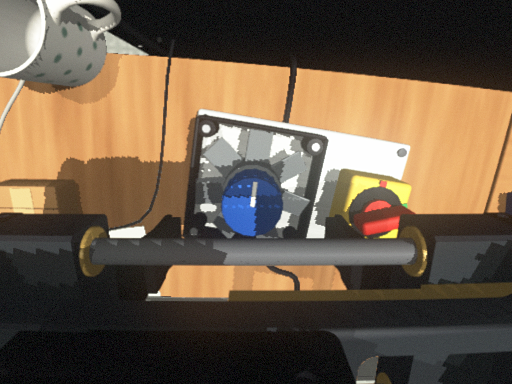

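The cap is centred between the open jaws at about (252,204). Descend and close.

Converted, 0.078 m / 0.3 = 0.26, -0.0009 m / 0.3 = -0.003.

Emit:
play_rows:
  motion:
    - [[0.0017,-0.003,0.0833,0,0,0],[0.0017,-0.003,0.1667,0,0,0],[0.0017,-0.003,0.2333,0,0,0],[0.0017,-0.003,0.26,0,0,0],[0.0017,-0.003,0.26,0,0,0],[0.0017,-0.003,0.26,0,0,0]]

```text
time_s: 9.95
position: [0.5848, 0.229, 0.0824]
tcp_rot: [[0.941, 0.339, 0.001], [0.339, -0.941, 0.0], [0.001, 0.0, -1.0]]
force: [0.5, -0.5, -0.3]
opening: 1.001
grasp_force: 0.0
```

Emit:
play_rows:
  motion:
    - [[0,0,0,0,0,0],[0,0,0,0,0,0],[0,0,0,0,0,0],[0,0,0,0,0,0],[0,0,0,0,0,0],[0,0,0,0,0,0],[0,0,0,0,0,0],[0,0,0,0,0,0]]
  fingers: 0.0

```text
time_s: 10.62
position: [0.5839, 0.2292, 0.0817]
tcp_rot: [[0.94, 0.34, 0.0], [0.34, -0.94, -0.0], [0.0, 0.0, -1.0]]
force: [-0.8, 0.2, 0.5]
opening: 0.531
grasp_force: 30.0
```

```bash
python3 -c "
from st import *
st()"
```

```text
t 10.62 p [0.5839 0.2292 0.0817] yaw 19.88 tilt [ 0.0001 -0.0001] F [-0.8  0.2  0.5] M [-0.01  0.04 -0.  ] open 46.2 g 30.0 q [11.2 42.  88.5 -0.  49.5 81.4]
```

Converted, -18 degrees / 180 = -0.1.

Emit:
play_rows:
  motion:
    - [[0,0,0,0,0,-0.0167],[0,0,0,0,0,-0.0333],[0,0,0,0,0,-0.05],[0,0,0,0,0,-0.0667],[0,0,0,0,0,-0.0833],[0,0,0,0,0,-0.1]]

```text
time_s: 11.12
position: [0.5839, 0.2291, 0.0817]
tcp_rot: [[0.788, 0.616, 0.0], [0.616, -0.788, -0.0], [-0.0, 0.0, -1.0]]
force: [-0.8, -0.3, 1.7]
opening: 0.54
grasp_force: 30.0
```

```bash
python3 -c "
from st import *
st()"
```

```text
t 11.12 p [0.5839 0.2291 0.0817] yaw 38.02 tilt [ 0.     -0.0001] F [-0.8 -0.3  1.7] M [-0.12 -0.02 -0.01] open 46.9 g 30.0 q [11.2 42.  88.5 -0.  49.5 63.2]
```

Converted, -16 degrees / 180 = -0.0889.

Emit:
play_rows:
  motion:
    - [[0,0,0,0,0,-0.0222],[0,0,0,0,0,-0.0444],[0,0,0,0,0,-0.0667],[0,0,0,0,0,-0.0889]]

```text
time_s: 11.45
position: [0.584, 0.2291, 0.0817]
tcp_rot: [[0.587, 0.81, 0.0], [0.81, -0.587, -0.0], [0.0, 0.0, -1.0]]
force: [0.6, -0.3, 1.3]
opening: 0.533
grasp_force: 30.0
```

```bash
python3 -c "
from st import *
st()
c=cap('wrist','w5.png')"
```

```text
t 11.45 p [0.584  0.2291 0.0817] yaw 54.07 tilt [ 0.0002 -0.0001] F [ 0.6 -0.3  1.3] M [-0.03 -0.01  0.01] open 46.3 g 30.0 q [11.2 42.  88.5 -0.  49.5 47.2]
```

View pics/w5.png

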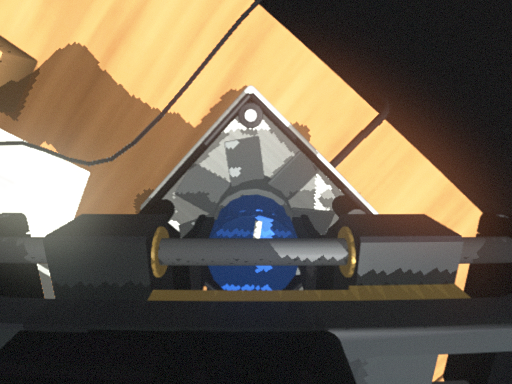

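The white line at about (258,230) is still upright in the wrist picture, so the cap is turning with the jaws and there is no stop. The thread is ordinary, so I keep going.

Converted, -36 degrees / 180 = -0.2.

Emit:
play_rows:
  motion:
    - [[0,0,0,0,0,-0.025],[0,0,0,0,0,-0.05],[0,0,0,0,0,-0.075],[0,0,0,0,0,-0.1],[0,0,0,0,0,-0.125],[0,0,0,0,0,-0.15],[0,0,0,0,0,-0.1722],[0,0,0,0,0,-0.2]]

```text
time_s: 12.17
position: [0.5841, 0.2292, 0.0817]
tcp_rot: [[0.0, 1.0, 0.0], [1.0, -0.0, 0.0], [0.0, 0.0, -1.0]]
force: [-0.6, -0.8, 1.1]
opening: 0.534
grasp_force: 30.0
```

Converted, -0.006 m / 0.3 = -0.02, -0.004 m / 0.3 = -0.0133.

Emit:
play_rows:
  motion:
    - [[0,0,-0.0067,0,0,0],[0,0,-0.0133,0,0,0],[0,0,-0.02,0,0,0],[0,0,-0.02,0,0,0]]

```text
time_s: 12.5
position: [0.5841, 0.2293, 0.0879]
tcp_rot: [[0.004, 1.0, 0.001], [1.0, -0.004, 0.0], [0.0, 0.001, -1.0]]
force: [-0.8, 0.0, -1.0]
opening: 0.532
grasp_force: 30.0
```

```bash
python3 -c "
from st import *
st()"
```

```text
t 12.5 p [0.5841 0.2293 0.0879] yaw 89.78 tilt [0.0006 0.0002] F [-0.8  0.  -1. ] M [ 0.01 -0.13  0.05] open 46.3 g 30.0 q [11.2 41.5 88.3  0.  50.2 11.5]
```

The cap rose 6 mm with no resistance, more than its 2 mm of play, so it is free. I lift it to about 86 mm in total, for a gap of about 64 mm.

Converted, -0.08 m / 0.3 = -0.2667, -0.01 m / 0.3 = -0.0333.

Emit:
play_rows:
  motion:
    - [[0,0,-0.0333,0,0,0],[0,0,-0.0667,0,0,0],[0,0,-0.1,0,0,0],[0,0,-0.15,0,0,0],[0,0,-0.2,0,0,0],[0,0,-0.25,0,0,0],[0,0,-0.2667,0,0,0],[0,0,-0.2667,0,0,0]]

```text
time_s: 13.17
position: [0.5852, 0.2295, 0.1702]
tcp_rot: [[0.002, 1.0, 0.005], [1.0, -0.002, 0.001], [0.001, 0.005, -1.0]]
force: [0.3, -0.0, -0.5]
opening: 0.538
grasp_force: 30.0
```

Emit:
play_rows:
  motion:
    - [[0,0,0,0,0,0],[0,0,0,0,0,0],[0,0,0,0,0,0],[0,0,0,0,0,0],[0,0,0,0,0,0]]

```text
time_s: 13.58
position: [0.5835, 0.2291, 0.1667]
tcp_rot: [[0.002, 1.0, -0.001], [1.0, -0.002, -0.0], [-0.0, -0.001, -1.0]]
force: [-0.8, 1.3, -1.8]
opening: 0.538
grasp_force: 30.0
```

Run:
```python
from st import *
st()
c=cap('side'); print([(np.round(o['at'],3),round(o['confidence'],2)) for o in finder.recognise('side','cap_a')])
a=c['frame'][100:250,200:350,::-1]; w=cap('wrist')['frame'][120:320,150:350,::-1]
cv2.imwrite('pics/f.png',np.hstack([cv2.resize(a,(400,400)),cv2.resize(w,(400,400))]))
```

```text
t 13.58 p [0.5835 0.2291 0.1667] yaw 89.87 tilt [-0.0015 -0.0003] F [-0.8  1.3 -1.8] M [-0.02 -0.15  0.03] open 46.8 g 30.0 q [11.2 35.3 85.6  0.  59.2 11.4]
[(array([ 0.513, -0.146,  0.099]), 0.81), (array([0.578, 0.21 , 0.174]), 0.53), (array([ 0.574, -0.007,  0.033]), 0.51)]
```

View pics/f.png

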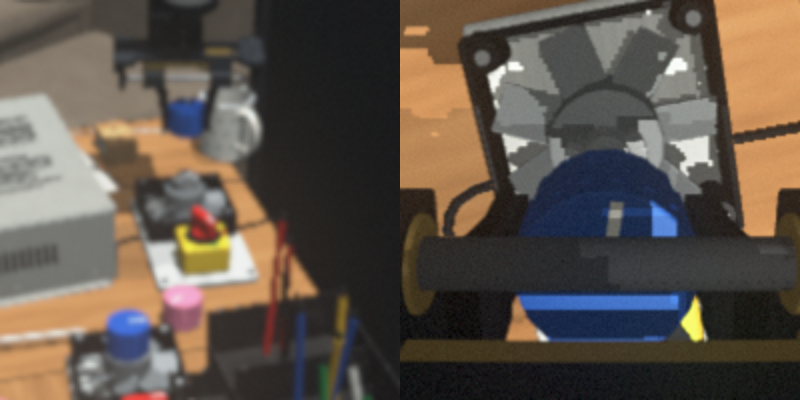

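The picture shows the blue cap in the jaws at (185,117), well above the bare hub at (187,190). The red handle is at off and the other unit is untouched. Handing in.

```bash
python3 -c "
from rig import bot
print(bot.hand_in())"
```

```text
the job is handed in; nothing more can be done
None
```

The left unit's switch was turned to off first, then its cap (ordinary thread) came free anticlockwise; I handed in at about 13.7 s of the 48 s with the cap still gripped about 6 cm above its spindle, and the other fan unit and both cartons were not touched.

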